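Stack the window plate and the cover plate on the floating four-post nest

TASK

Take the plate with the rectangular window out of the slotted rack, lay it flat on the bench and let go of it, then take it again by its long edges and lower it gently over the four posts of the fixture until it sits fully down on their collars. Then lower the drilled plate without a window, which lies on the bench, over the same posts until it lies flush on the first plate, and let go of everything. Do not drive the plates down hard, and leave the undrilled plate in the rack and the multimeter, cutters, heat sink and marker where they are.

Things in the scene. Friction and masses are not known exactly. Their poses are not given: they have to be found in the camera images.
- spacer_center (a point): centre of the window plate: aluminium, 56 mm wide (local x), 150 long (local y), 12 thick (local z), 0.18 to 0.31 kg; rectangular window 27 (x) by 61 mm (y) in the middle, so the long rails are 14 mm wide. Stands on a long edge in one of the rack's two slots: local x vertical, local z across the slots
- spacer: the window plate, origin and axes as spacer_center: four through holes of 10 mm diameter at local x = +-18, y = +-60 mm; both faces alike, may go on either way round
- cover_center (a point): centre of the cover plate, which lies flat on the bench (centre 6 mm up): aluminium, 56 mm wide (local x), 150 long (local y), 12 thick (local z), 0.18 to 0.31 kg; no window
- cover: the cover plate, origin and axes as cover_center: four through holes of 10 mm diameter at local x = +-18, y = +-60 mm; both faces alike, may go on either way round
- blank_center (a point): centre of the undrilled plate: aluminium, 56 mm wide (local x), 150 long (local y), 12 thick (local z), 0.18 to 0.31 kg; no holes, no window; stands in the other slot and stays there
- rack_floor (a point): slotted grey rack, fixed: base 124 (x) x 140 (y) x 12 mm, this point at the centre of its upper face. Two combs at y = +-55 mm, 18 mm thick, tops 40 mm above the bench, each with slots 15 mm wide at x = +-30 mm. Plates stand on the base across both combs; their upper 28 mm and the middle of their length are free
- fixture: fixture, base fixed to the bench, 112 (x) x 200 (y) x 12 mm, origin under its centre. On it a nest plate 76 x 164 mm (top 28 mm above the bench) floats: it slides up to 7 mm either way along x and y, does not turn, is held by about 2.5 N of friction per axis, and starts anywhere in that range
- fixture_seat (a point): centre of the fixed base at collar-top height, 42 mm above the bench, z up; does NOT follow the float. Posts at x = +-18, y = +-60 mm of the nest, so up to 7 mm off in x and y: collar 14 mm dia. to 42 mm above the bench, 8 mm dia. to 72 mm, taper to a 4.8 mm flat tip at 78 mm. Seated centres: window plate 6 mm above this point, cover plate 18 mm
- multimeter_center (a point): yellow multimeter, 155x78x44 mm, lying on the bench; leave alone
- side_cutters_center (a point): blue-handled side cutters, 55x134x14 mm, lying on the bench; leave alone
- heat_sink_center (a point): finned heat sink, 93x50x26 mm, on the bench; leave alone
- marker_red_center (a point): marker pen, 15x132x14 mm, lying on the bench; leave alone

How it is judged:
By the outcome, as a careful person would: the job done as asked, in the order asked, and still so for the second after the job is handed in, with the robot touching nothing.
It also fails if it takes over 72 s, if anything falls off the work surface, if the arm or the gripper's body presses on something with over 40 N, if the wrist force passes 120 N, or if a joint passes its speed limit or range.

ROBOT

A 6-joint arm with a two-finger parallel gripper is mounted at the origin on a cart in front of the work surface, level with it; the furniture and walls round the work are solid. World frame = base frame: x ahead of the robot, y to its left, z up, the work surface at z = 0. Lengths are in mm, angles in rad, forces in N, time in s.
With the tool pointing down it reaches from about 350 to 875 mm from the base axis. Payload 4.2 kg.
Tool frame: the origin (TCP) lies at the very end of the fingers, on their centre line; the grasp point (between the pads) lies 19 mm behind it (pinch_z is the distance from the TCP to the grasp point, in mm); z points along the fingers, y is the line along which they close (so a half turn about z gives the same grasp; the last joint's range is limited). The gripper opens to 85 mm and grips with 20 to 120 N. Pads are 22 mm wide; open, the fingers measure 114 mm over their backs; the gripper's body (76 mm by 85 mm) begins 54 mm behind the grasp point. The pads swing forward as they close: fully open they stand 13 mm farther back than shut.
Start: joints at [1.508, 0.385, 0.008, 0, -1.194, -0.259], TCP at [197.639, 592.906, 231.312] pointing down, gripper open.
Joint ranges: [-3.14, 3.14], [-1.21, 2.06], [-1.07, 1.41], [-3.16, 2.05], [-2.99, -0.16], [-3.1, 3.1]. Speed limits (rad/s): [2.79, 2.79, 3.14, 3.14, 3.14, 3.14].

INTERFACE

Orientations are given as a unit quaternion [x, y, z, w].
In Python, from bench import * gives the robot as it stands.
- The arm moves only by the tool arm_command, never from a script. Its argument "steps" is one flat list of numbers, 4 for each row, row after row: the shift along the tool's x, y, z in m, then the turn about the tool's z in rad. In form: [tx, ty, tz, roll, tx, ty, tz, roll, ...]. A call has 1 to 20 rows; each row shifts and turns the commanded pose from where the row before left it, along the tool's axes as they then stand; what a row does not reach is not made up. A row lasts 1/8 s, in which the tool goes at most 62.5 mm and 10.7 degrees, less where a joint would pass 70% of its speed; a pose out of reach is approached as far as the arm can. A call with a gripper value outside its range is refused whole. "grip" is the finger opening in m, from 0 to 0.0854, set as the call begins (left out, the last holds). The fingers move at their own pace and stop on an object; the grip force is fixed at half the most. Time passes only in rows, so rows that do not move let the fingers close. It gives the time, the measured TCP pose, the force, the opening and the grip force at its end, in the units of the state.
- read_state(): the state, without advancing time (a new reading comes with each control period).
- get_image(name): name is "scene" or "top" or "wrist"; returns the picture (384x512x3 uint8, red, green, blue); there is no depth.
- get_calibration(name): a dict with "camera_matrix" (3x3 intrinsics, pixels), "cam_to_world" (4x4, takes a point from camera to world coordinates). Camera axes: x right, y down, z forward; pixel columns grow to the right and rows downward; lengths in mm; the calibration is good to about 2 mm. A picture is of the moment at which its call begins: read the wrist's pose just before it. get_calibration takes no time and is no camera call; for the wrist camera it gives the pose at the moment of the call.
- job_done(): hands the job in; it is judged then, once.
The state is a dict: "clock": time; "joints": joint angles; "joint_vel": joint speeds; "joint_efforts": joint torques, N m; "position": TCP position; "ee_rot": TCP orientation; "contact_force": force on the tool from outside, world axes, zero at the start; "wrist_torque": the same for the moment, N m; "gripper_width": finger opening in mm; "grasp_force": force on a finger pad.
Only numpy, scipy, OpenCV 4.12 (cv2) and the standard library are available. Lean on these libraries where they do the work, as an engineer would, in place of code of your own. Each camera call takes 0.05 s, during which the arm holds its last target. There are 200 camera calls.

## Working session

There is one attempt and no reset: what is moved stays moved. The work goes in short steps, Python scripts to look and compute and a tool call to move; the robot and the scene stay as the last step left them, time stands still between calls to the robot, and variables do not carry over. Pictures are saved under pics/ and viewed, at most 10 in all, crops included, and the job is handed in when it is done.

Besides the shell and the picture viewer there is one more tool, called after "Call:" as name(argument=value, ...) on one line, values as JSON. arm_command: Moves the arm, as the interface text tells. Its arguments: {"type":"object","properties":{"steps":{"type":"array","items":{"type":"number"}},"grip":{"type":"number"}},"required":["steps"]}

```bash
mkdir -p pics
cat > h.py <<'E'
from bench import *
import numpy as np, cv2
def ray(cal,u,v):
    K=np.array(cal["camera_matrix"]);T=np.array(cal["cam_to_world"])
    d=T[:3,:3]@np.linalg.inv(K)@np.array([u,v,1.]);return T[:3,3],d/np.linalg.norm(d)
def onz(cal,u,v,z):
    o,d=ray(cal,u,v);return o+d*(z-o[2])/d[2]
def proj(cal,p):
    K=np.array(cal["camera_matrix"]);T=np.linalg.inv(np.array(cal["cam_to_world"]))
    q=K@(T[:3,:3]@np.asarray(p,float)+T[:3,3]);return q[:2]/q[2]
def tri(c1,p1,c2,p2):
    o1,d1=ray(c1,*p1);o2,d2=ray(c2,*p2)
    s=np.linalg.lstsq(np.c_[d1,-d2],o2-o1,rcond=None)[0]
    a=o1+s[0]*d1;b=o2+s[1]*d2;return (a+b)/2,np.linalg.norm(a-b)
def snap(name,fn):
    cal=get_calibration(name);im=get_image(name)
    cv2.imwrite(f"pics/{fn}.png",im[:,:,::-1]);np.savez(f"pics/{fn}.npz",K=cal["camera_matrix"],T=cal["cam_to_world"]);return cal,im
def load(fn):
    z=np.load(f"pics/{fn}.npz");return dict(camera_matrix=z["K"],cam_to_world=z["T"]),cv2.imread(f"pics/{fn}.png")
E
python3 - <<'E'
from h import *
for n in("scene","top","wrist"):
    c,im=snap(n,n+"0");print(n,np.round(c["cam_to_world"],3).tolist(),np.round(c["camera_matrix"],1).tolist())
s=read_state();print(s)
a=[cv2.imread(f"pics/{n}0.png") for n in("scene","top")]
cv2.imwrite("pics/a.png",cv2.resize(a[0],(800,600)));cv2.imwrite("pics/b.png",cv2.resize(a[1],(800,600)))
E
```

```text
scene [[0.823, -0.227, 0.52, -232.433], [-0.567, -0.342, 0.749, -1066.299], [0.008, -0.912, -0.41, 657.252], [0.0, 0.0, 0.0, 1.0]] [[461.6, 0.0, 260.6], [0.0, 461.6, 196.1], [0.0, 0.0, 1.0]]
top [[0.028, -0.99, 0.141, 384.468], [-1.0, -0.029, -0.004, 17.187], [0.008, -0.141, -0.99, 1215.752], [0.0, 0.0, 0.0, 1.0]] [[445.1, 0.0, 257.2], [0.0, 445.1, 190.2], [0.0, 0.0, 1.0]]
wrist [[-0.316, -0.897, -0.31, 278.571], [-0.949, 0.3, 0.1, 565.867], [0.003, 0.326, -0.945, 373.646], [0.0, 0.0, 0.0, 1.0]] [[287.4, 0.0, 255.1], [0.0, 287.4, 189.2], [0.0, 0.0, 1.0]]
{'clock': 0.15, 'joints': array([ 1.50763740e+00,  3.85412992e-01,  6.95967759e-03, -3.37936952e-04,
       -1.19402110e+00, -2.58610754e-01]), 'joint_vel': array([ 0.00031837, -0.00113451,  0.00421927,  0.00299422,  0.00117971,
       -0.00125502]), 'joint_efforts': array([-1.63809171e-03, -3.92676687e+01,  1.88581181e+01,  4.18867439e+00,
       -3.43038577e-03, -3.12697622e-06]), 'position': array([197.49816547, 592.51822623, 230.46281166]), 'ee_rot': array([ 9.87075585e-01, -1.60253117e-01, -7.44489575e-05,  8.50364032e-04]), 'contact_force': array([0.07051246, 0.45166731, 0.76628251]), 'wrist_torque': array([ 0.00926384, -0.00485546,  0.0032867 ]), 'grasp_force': 0.0, 'gripper_width': 85.74887133803453}
```

View pics/a.png

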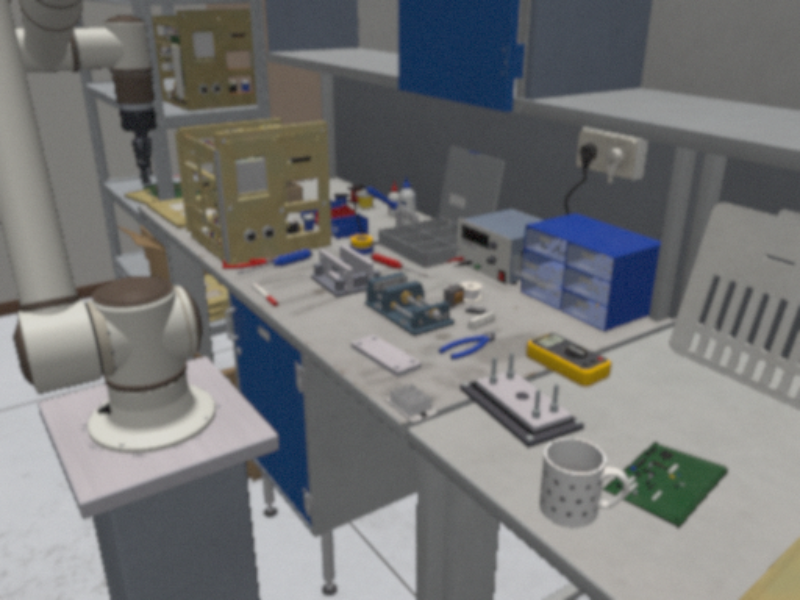

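View pics/b.png

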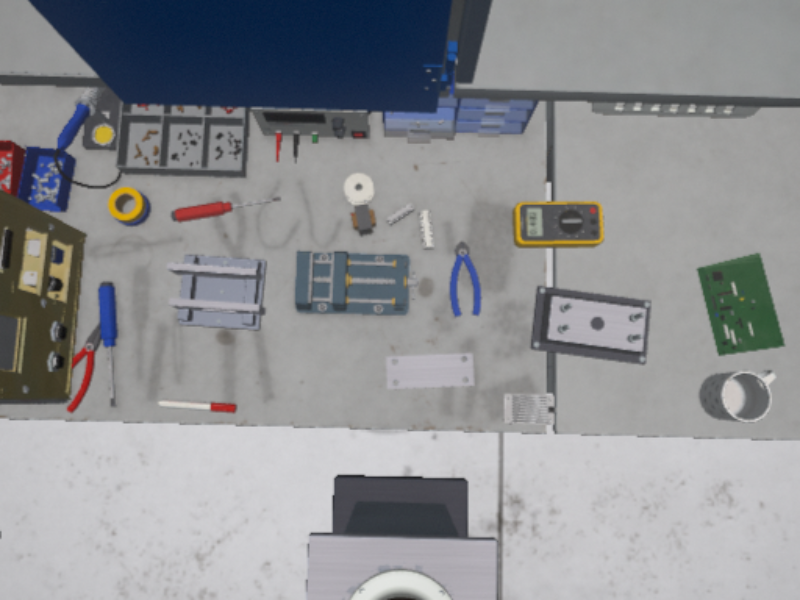

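The top view (800x600) shows the rack at (220,290) with two plates standing in it, the cover at (430,371) and the fixture at (592,325). The heat sink is at (528,409), the cutters at (465,280), and the marker at (197,407).

```bash
python3 - <<'E'
from h import *
c,im=load("top0")
f=lambda u,v,z:np.round(onz(c,u*.64,v*.64,z),0)[:2]
print("plate far ends",f(170,267,68),f(257,268,68),"near",f(168,303,68),f(257,306,68))
print("cover",[f(*p,12) for p in((387,354),(474,353),(474,386),(387,390))])
print("fix base",[f(*p,12) for p in((540,287),(650,300),(645,362),(533,350))])
print("post tips",[f(*p,78) for p in((566,308),(640,316),(635,336),(562,328))])
s=read_state()
from scipy.spatial.transform import Rotation as R
Rt=R.from_quat(s["ee_rot"]).as_matrix();T=np.array(get_calibration("wrist")["cam_to_world"])
print("cam in tool",Rt.T@(T[:3,3]-s["position"]),"\n",Rt.T@T[:3,:3],"\ntool axes\n",Rt)
E
python3 -c "
import cv2;im=cv2.imread('pics/wrist0.png');cv2.imwrite('pics/c.png',im)"
```

```text
plate far ends [588. 402.] [591. 257.] near [527. 401.] [527. 253.]
cover [array([457.,  36.]), array([ 463., -115.]), array([ 406., -116.]), array([395.,  34.])]
fix base [array([ 582., -229.]), array([ 564., -422.]), array([ 456., -411.]), array([ 471., -217.])]
post tips [array([ 537., -259.]), array([ 527., -381.]), array([ 494., -372.]), array([ 504., -252.])]
cam in tool [  85.3604987    -0.16747297 -143.31918348] 
 [[ 2.17291164e-05 -9.45431179e-01 -3.25821860e-01]
 [ 9.99999186e-01 -3.95018495e-04  1.21290788e-03]
 [-1.27542658e-03 -3.25821621e-01  9.45430402e-01]] 
tool axes
 [[ 9.48637866e-01 -3.16363752e-01 -4.19520470e-04]
 [-3.16364005e-01 -9.48636431e-01 -1.65488579e-03]
 [ 1.25573477e-04  1.70260850e-03 -9.99998543e-01]]
```

View pics/c.png

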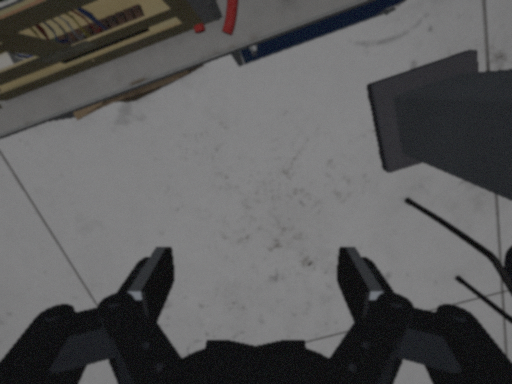

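Call:
arm_command(steps=[0,0,-0.01,0.179,0,0,-0.01,0.179,0,0,-0.01,0.179,0,0,0,0.179,0,0,0,0.179,0,0,0,0.179,0,0,0,0.176,0.0376,-0.036,0,0,0.0376,-0.036,0,0,0.0376,-0.036,0,0,0.0376,-0.036,0,0,0.0376,-0.036,0,0,0.0376,-0.036,0,0,0.0376,-0.036,0,0,0,0,0.015,0,0,0,0.015,0,0,0,0,0])

```text
clock: 2.28
position: [448.0, 329.4, 229.3]
ee_rot: [0.707, -0.707, 0.0, 0.002]
contact_force: [-0.2, 0.1, -0.1]
gripper_width: 85.5
grasp_force: 0.0
```

Run:
```python
from h import *
s=read_state();print(s["clock"],s["position"],s["ee_rot"],s["joints"],s["contact_force"])
c,im=snap("wrist","w1")
```

```text
2.275 [448.04133444 329.39667047 229.27711138] [ 7.07177672e-01 -7.07032754e-01  3.60580604e-05  2.10316361e-03] [ 9.25139182e-01  2.71431551e-01 -1.63596031e-01 -5.65746636e-04
 -1.13994423e+00 -9.24696883e-01] [-0.16508507  0.11008215 -0.06922529]
```

View pics/w1.png

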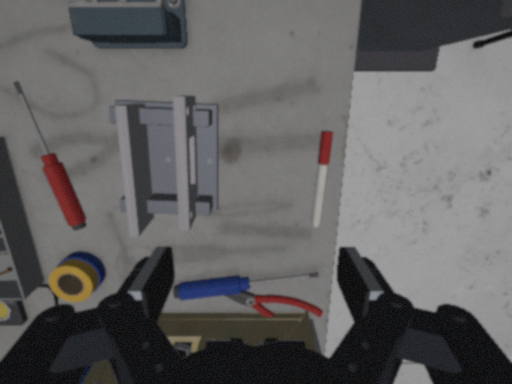

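The view shows the rack at about (165,165), with plates on columns 120-145 and 175-195. There is a bright strip at (193,135-185), probably the window in the near plate. I'll zoom to confirm it.

Run:
```python
import cv2
im=cv2.imread("pics/w1.png")[85:245,95:235]
cv2.imwrite("pics/w1z.png",cv2.resize(cv2.convertScaleAbs(im,alpha=1.4),None,fx=3.7,fy=3.7,interpolation=2))
```

```text
(no output)
```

View pics/w1z.png

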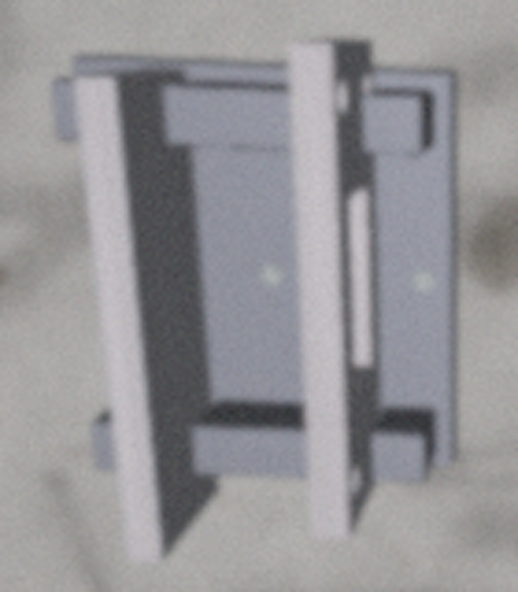

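Confirmed: the near plate (right in the image) has the window and holes. Its top-edge ends in the zoom are at (311,43) and (332,536). The other plate is blank.

Run:
```python
from h import *
c,im=load("w1");t,ti=load("top0")
f=lambda x,y:(94.5+x/3.7,84.5+y/3.7)
P=[f(311,43),f(332,536)]
print([onz(c,*p,68).round(1) for p in P])
# triangulate with top view: refine top edge bright strip ends
g=cv2.cvtColor(ti,6)
print(tri(c,P[0],t,(257*.64,306*.64)),tri(c,P[1],t,(168*.64,302*.64)))
for p in P: print(proj(t,onz(c,*p,68))/.64)
```

```text
[array([526. , 249.9,  68. ]), array([532., 399.,  68.])]
(array([524.46219039, 250.39719225,  77.84439527]), np.float64(2.2415013809141415)) (array([529.9427949 , 398.80120387,  70.86154691]), np.float64(3.628030488737404))
[258.86871319 306.45343001]
[169.36787696 300.20873044]
```

Call:
arm_command(steps=[0.005,-0.04,0.02,0.04,0,-0.041,0.02,0,0,0,0.02,0,0,0,0,0], grip=0.036)

```text
clock: 2.82
position: [529.5, 322.9, 169.7]
ee_rot: [-0.693, 0.721, 0.0, -0.002]
contact_force: [-0.1, 0.6, 0.6]
gripper_width: 35.9
grasp_force: 0.0
```

Run:
```python
from h import *
s=read_state();print(s["clock"],s["position"],s["ee_rot"],s["gripper_width"])
c,im=snap("wrist","w2")
# bright top strip of plate near predicted pos
print([proj(c,p).round(1) for p in([526,249.9,68],[532,399,68],[529,324.5,68])])
hs=cv2.cvtColor(im,cv2.COLOR_RGB2GRAY)
for y in(270,290,310,340,360,380):
    u,v=proj(c,[526+6*(y-250)/149,y,68]);u=int(round(u));v=int(round(v))
    if 0<=v<384: print(y,u,v,hs[v,u-25:u+26:1].tolist())
```

```text
2.825 [529.50329288 322.86457602 169.67590104] [-6.92747089e-01  7.21178236e-01  2.53368485e-05 -1.84995285e-03] 35.858390445766794
[array([256.9, 105.4]), array([256.6, 262.7]), array([256.7, 191.4])]
270 257 130 [123, 123, 124, 125, 124, 122, 123, 124, 122, 122, 122, 122, 125, 122, 120, 111, 102, 111, 130, 143, 147, 148, 148, 148, 149, 150, 152, 148, 147, 144, 144, 131, 111, 101, 112, 121, 125, 122, 124, 122, 125, 121, 123, 123, 123, 123, 123, 122, 120, 120, 121]
290 257 154 [118, 118, 120, 119, 118, 118, 119, 119, 116, 118, 119, 119, 121, 118, 121, 118, 119, 126, 135, 146, 147, 149, 148, 152, 147, 153, 153, 152, 149, 148, 145, 138, 131, 120, 120, 120, 121, 119, 118, 118, 119, 122, 121, 119, 118, 122, 120, 121, 121, 120, 120]
310 257 176 [120, 115, 117, 116, 116, 117, 116, 117, 116, 119, 117, 116, 115, 116, 114, 119, 119, 124, 135, 143, 144, 145, 147, 151, 150, 150, 147, 149, 149, 147, 147, 137, 128, 121, 118, 119, 117, 119, 114, 118, 116, 118, 122, 125, 128, 126, 122, 119, 117, 118, 116]
340 257 207 [115, 115, 114, 113, 114, 116, 116, 113, 115, 114, 114, 112, 112, 115, 114, 115, 116, 121, 134, 141, 145, 145, 147, 145, 149, 151, 148, 151, 149, 146, 141, 135, 120, 117, 117, 114, 113, 118, 113, 116, 116, 116, 114, 115, 116, 113, 114, 115, 116, 116, 111]
360 257 227 [74, 74, 71, 75, 74, 70, 73, 73, 71, 72, 69, 69, 73, 75, 72, 72, 71, 84, 113, 136, 142, 143, 145, 146, 145, 145, 146, 148, 147, 143, 131, 107, 83, 71, 72, 73, 70, 74, 71, 73, 69, 74, 70, 69, 72, 73, 71, 74, 83, 99, 103]
380 257 246 [134, 131, 132, 134, 136, 134, 137, 133, 133, 135, 137, 136, 135, 133, 135, 135, 133, 138, 142, 144, 144, 142, 145, 144, 144, 146, 144, 146, 147, 145, 141, 137, 136, 130, 130, 130, 130, 132, 129, 130, 131, 131, 128, 131, 130, 130, 127, 130, 128, 127, 125]
```

Call:
arm_command(steps=[0,0,0.03,0,0,0,0.03,0,0,0,0.03,0,0,0,0.025,0,0,0,0.015,0,0,0,0,0])

```text
clock: 3.62
position: [530.1, 323.1, 41.4]
ee_rot: [-0.693, 0.721, -0.0, -0.0]
contact_force: [0.3, 0.6, 0.2]
gripper_width: 35.8
grasp_force: 0.0
```

Call:
arm_command(steps=[0,0,0,0,0,0,0,0,0,0,0,0,0,0,0,0], grip=0.0)

```text
clock: 4.12
position: [530.4, 323.4, 42.9]
ee_rot: [-0.693, 0.721, 0.0, 0.001]
contact_force: [-4.0, 1.3, 5.4]
gripper_width: 10.4
grasp_force: 58.7
```

Call:
arm_command(steps=[0,0,-0.01,0,0,0,-0.03,0,0,0,-0.03,0,0,0,-0.03,0,0.02,0.01,0,0,0.04,0.019,0,0,0.04,0.019,0,0,0.04,0.019,0,0,0.036,0.016,0,0,0,0,0.02,0,0,0,0.03,0,0,0,0.025,0,0,0,0.015,0,0,0,0.01,0,0,0,0.004,0,0,0,0,0])

```text
clock: 6.12
position: [440.5, 150.4, 37.6]
ee_rot: [-0.692, 0.721, -0.0, 0.0]
contact_force: [-0.2, -0.5, -2.0]
gripper_width: 10.9
grasp_force: 58.6
```

Run:
```python
from h import *
s=read_state();print(s["clock"],s["position"],s["contact_force"],s["gripper_width"],s["wrist_torque"])
c,im=snap("scene","s1");d,_=snap("top","t1")
u,v=proj(c,[440,150,30]).astype(int);a=im[v-50:v+50,u-65:u+65,::-1]
u,v=proj(d,[440,150,30]).astype(int);b=_[v-50:v+50,u-65:u+65,::-1]
cv2.imwrite("pics/s1z.png",cv2.resize(np.hstack([a,b]),None,fx=3,fy=3,interpolation=2))
```

```text
6.125 [440.4532187  150.37750695  37.55278978] [-0.16478494 -0.54521932 -1.98322588] 10.850860205201172 [ 0.01695874 -0.04325373  0.04376937]
```

View pics/s1z.png

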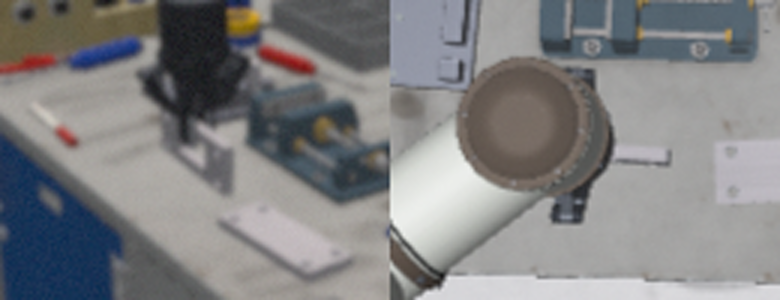

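The plate hangs upright in the gripper at the free spot on the bench, clear of the cover and the vise. Lowering to touch.

Call:
arm_command(steps=[0,0,0.002,0,0,0,0.002,0,0,0,0.001,0,0,0,0.0005,0,0,0,0,0])

```text
clock: 6.85
position: [440.2, 150.3, 31.8]
ee_rot: [-0.692, 0.721, -0.0, -0.0]
contact_force: [0.0, 0.2, -1.8]
gripper_width: 11.1
grasp_force: 58.6
```

Call:
arm_command(steps=[0,0,0.0007,0,0,0,0.0007,0,0,0,0,0])

```text
clock: 7.22
position: [440.4, 150.3, 30.9]
ee_rot: [-0.693, 0.721, -0.0, 0.0]
contact_force: [-1.4, -1.2, 3.8]
gripper_width: 11.1
grasp_force: 59.6
```

Call:
arm_command(steps=[0,0,0,0,0,0,0,0,0,0,-0.005,0,0,0,-0.005,0,0,0.004,0,0,0,0.004,0,0,0,0.004,0,0,0,0.004,0,0,0,0.003,0,0,0,0.003,0,0,0,0.002,0,0,0,0.002,0,0,0,0,0,0], grip=0.034)

```text
clock: 8.85
position: [413.9, 151.2, 40.3]
ee_rot: [-0.692, 0.721, 0.0, -0.0]
contact_force: [-2.0, -0.0, 0.6]
gripper_width: 33.9
grasp_force: 0.5
```

Run:
```python
from h import *
s=read_state();print(s["clock"],s["position"],s["contact_force"],s["gripper_width"],s["wrist_torque"])
c,im=snap("wrist","w3");a=im[100:384,130:390,::-1]
d,j=snap("scene","s2");u,v=proj(d,[420,150,30]).astype(int);b=cv2.resize(j[v-40:v+40,u-40:u+40,::-1],(284,284),interpolation=2)
cv2.imwrite("pics/s2z.png",np.hstack([a,b]))
```

```text
8.85 [413.85016662 151.1690585   40.33805199] [-2.04910656 -0.03616863  0.56974654] 33.898055792584586 [0.01839765 0.33105243 0.00873389]
```

View pics/s2z.png

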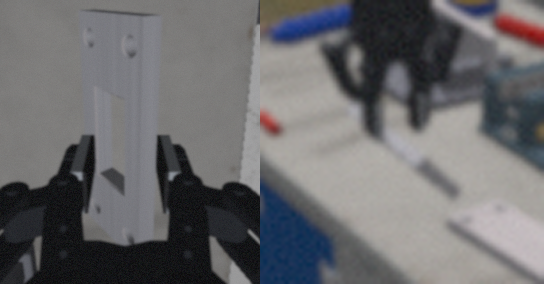

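The wrist view shows the plate leaning safely on the right (robot-side) finger. Widening with that finger held in place, then lowering.

Call:
arm_command(steps=[0,-0.006,0,0,0,-0.006,0,0,0,-0.004,0,0,0,0,0,0,0,0,0.005,0,0,0,0.008,0,0,0,0.008,0,0,0,0.006,0,0,0,0.004,0,0,0,0,0], grip=0.066)

```text
clock: 10.2
position: [430.0, 150.6, 9.1]
ee_rot: [-0.692, 0.721, 0.0, -0.0]
contact_force: [-0.7, 0.3, -0.1]
gripper_width: 65.9
grasp_force: 0.0
```

Call:
arm_command(steps=[0,0.004,0,0,0,0.004,0.002,0,0,0.004,0,0,0,0.004,0,0,0,0.003,0,0,0,0.002,0,0,0,0,0,0])

```text
clock: 11.08
position: [409.1, 151.6, 7.4]
ee_rot: [-0.693, 0.721, 0.0, -0.0]
contact_force: [0.3, -0.8, -0.0]
gripper_width: 66.2
grasp_force: 0.0
```

Run:
```python
from h import *
s=read_state();print(s["clock"],s["position"],s["contact_force"],s["gripper_width"],s["wrist_torque"])
c,im=snap("wrist","w4");cv2.imwrite("pics/w4z.png",im[60:384,100:420,::-1])
```

```text
11.075 [409.12002949 151.58727186   7.43924095] [ 0.29311106 -0.78993983 -0.04700117] 66.2063839237521 [0.00049377 0.0010163  0.05986357]
```

View pics/w4z.png

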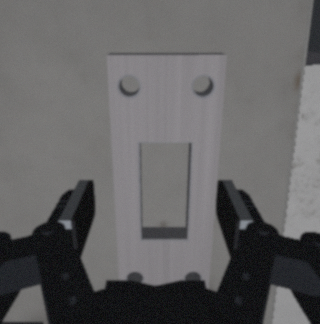

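The plate lies flat between the open fingers without contact. Front holes are at full-image (229,145) and (303,145). I'll measure its centre, then lower and grip the long edges.

```bash
cat >> h.py <<'E'
from scipy.spatial.transform import Rotation as R
def holes(cal,im,z,guess,dark=True,r=14):
    """refine dark-blob centroids near guessed pixels"""
    g=cv2.GaussianBlur(cv2.cvtColor(im,cv2.COLOR_RGB2GRAY),(0,0),1);out=[]
    for u,v in guess:
        u0,v0=int(u)-r,int(v)-r;p=g[v0:v0+2*r+1,u0:u0+2*r+1]
        t,m=cv2.threshold(p,0,255,cv2.THRESH_BINARY_INV+cv2.THRESH_OTSU)
        n,l,s,ct=cv2.connectedComponentsWithStats(m);k=l[r,r] or 1+np.argmax(s[1:,4])
        out.append((u0+ct[k][0],v0+ct[k][1],s[k][4]))
    return out
def totool(s,p):
    return R.from_quat(s["ee_rot"]).as_matrix().T@(np.asarray(p)-s["position"])
E
python3 - <<'E'
from h import *
c,im=load("w4");g=cv2.cvtColor(im,6)
print(g[145,205:330].tolist())
for v in(130,150): print(g[v,195:345][[*range(0,20),*range(120,150)]].tolist())
print(g[100:125,266].tolist())
s=read_state()
P=[onz(c,229,145,12),onz(c,303,145,12)];print(P,[totool(s,p) for p in P],np.linalg.norm(P[0]-P[1]))
print(totool(s,onz(c,266,112.5,12)))
E
```

```text
[118, 120, 120, 125, 129, 131, 131, 133, 132, 133, 133, 129, 121, 107, 88, 72, 79, 97, 110, 117, 119, 119, 118, 119, 119, 114, 118, 118, 114, 117, 117, 117, 117, 117, 122, 123, 130, 132, 134, 132, 133, 133, 130, 133, 133, 134, 129, 132, 132, 131, 134, 129, 130, 129, 129, 134, 132, 131, 130, 131, 127, 129, 131, 132, 130, 131, 133, 130, 131, 131, 132, 134, 133, 133, 136, 136, 133, 131, 128, 132, 129, 131, 129, 131, 131, 130, 124, 121, 118, 116, 116, 115, 118, 116, 117, 113, 115, 119, 117, 117, 118, 116, 110, 94, 78, 62, 60, 75, 96, 121, 128, 130, 131, 132, 130, 127, 128, 126, 129, 123, 119, 115, 119, 116, 113]
[118, 115, 116, 117, 116, 119, 119, 116, 116, 116, 116, 118, 124, 129, 134, 132, 129, 135, 132, 133, 135, 133, 135, 133, 132, 128, 128, 127, 125, 127, 121, 117, 114, 112, 117, 115, 114, 114, 116, 112, 114, 114, 117, 114, 114, 114, 113, 115, 116, 115]
[117, 117, 118, 117, 116, 117, 120, 117, 117, 119, 119, 118, 120, 128, 132, 133, 132, 132, 131, 134, 131, 132, 133, 130, 130, 127, 125, 128, 125, 119, 117, 116, 117, 117, 118, 119, 118, 118, 116, 114, 118, 113, 114, 113, 111, 115, 112, 115, 116, 117]
[110, 115, 115, 112, 118, 115, 114, 119, 115, 115, 116, 111, 101, 89, 92, 110, 124, 128, 129, 131, 127, 129, 129, 127, 127]
[array([420.52169162,  91.73406643,  12.        ]), array([384.66686178,  93.19506359,  12.        ])] [array([ 59.3849878 , -13.6817594 ,  -4.55132817]), array([59.38984001, 22.20282343, -4.55655935])] 35.88458353651493
[74.65185503  4.0716945  -4.555246  ]
```

Call:
arm_command(steps=[0,0,0.004,0,0,0,0.004,0,0,0,0,0])

```text
clock: 11.5
position: [409.0, 151.3, -1.1]
ee_rot: [-0.692, 0.722, 0.0, -0.001]
contact_force: [0.6, -0.1, 0.7]
gripper_width: 66.2
grasp_force: 0.0
```

Call:
arm_command(steps=[0,0.004,0,0,0,0,0,0])

```text
clock: 11.75
position: [404.8, 151.6, -0.6]
ee_rot: [-0.693, 0.721, 0.0, -0.0]
contact_force: [-0.3, -0.6, 0.2]
gripper_width: 66.3
grasp_force: 0.0
```

Call:
arm_command(steps=[0,0,0,0,0,0,0,0,0,0,0,0,0,0,0,0], grip=0.04)

```text
clock: 12.25
position: [405.3, 151.8, -0.0]
ee_rot: [-0.693, 0.721, -0.0, 0.0]
contact_force: [-1.6, -0.5, 6.5]
gripper_width: 53.9
grasp_force: 63.1
```

Call:
arm_command(steps=[0,0,-0.01,0,0,0,-0.03,0,0,0,-0.04,0,0.0341,-0.0134,-0.022,0,0.0341,-0.0134,-0.022,0,0.0341,-0.0134,-0.022,0,0.0341,-0.0134,-0.022,0,0.0341,-0.0134,-0.022,0,0.0341,-0.0134,-0.022,0,0.0341,-0.0134,-0.022,0,0.0341,-0.0134,-0.022,0,0.0341,-0.0134,-0.022,0,0.0341,-0.0134,-0.022,0,0,0,0,0.042,0,0,0,0,0,0,0,0])

```text
clock: 14.25
position: [524.6, -194.1, 299.0]
ee_rot: [-0.678, 0.736, 0.001, -0.0]
contact_force: [-0.2, -0.2, -1.6]
gripper_width: 54.1
grasp_force: 64.2
```

Run:
```python
from h import *
s=read_state();print(s["clock"],s["position"],s["ee_rot"],s["contact_force"],s["gripper_width"])
c,im=snap("wrist","w5")
a=im[0:300,100:412,::-1]; cv2.imwrite("pics/w5z.png",cv2.resize(a,None,fx=2,fy=2))
```

```text
14.25 [ 524.55010219 -194.11533949  299.02579269] [-6.77506444e-01  7.35516589e-01  5.30125665e-04 -2.90171154e-04] [-0.18201404 -0.15678475 -1.63729012] 54.11482145444319
```

View pics/w5z.png

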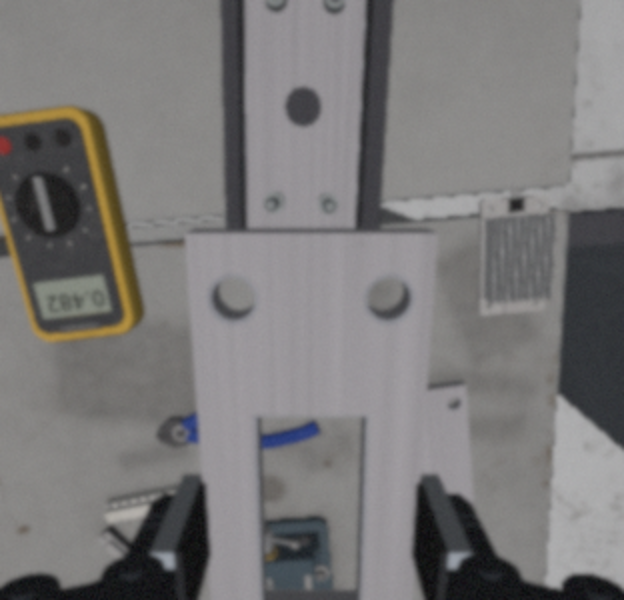

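All four posts are visible. In the 2x crop the near pair is at (274,203) and (329,205), the far pair at (276,3) and (335,3). The nest is square to the tool, and the plate holes are at (234,297) and (388,297).

Run:
```python
from h import *
c,im=load("w5");g=cv2.cvtColor(im,6)
for u,v in((237,101),(265,102)):
    print(u,v);print(g[v-8:v+9,u-9:u+10])
print(g[0:8,230:276])
s=read_state()
for p in((217,148.5),(294,148.5)): print(totool(s,onz(c,*p,311)))
for p in((237,101.5),(264.5,102.5),(238,1.5),(267.5,1.5)): print(onz(c,*p,78).round(1),totool(s,onz(c,*p,78)).round(1))
```

```text
237 101
[[147 150 149 147 145 146 144 147 145 146 146 146 147 147 146 151 149 150
  148]
 [147 150 150 146 147 144 144 143 145 147 144 147 144 147 149 149 150 148
  149]
 [150 147 148 147 145 143 144 145 140 140 138 139 139 143 148 148 149 147
  146]
 [150 149 148 147 143 143 140 138 138 133 129 128 131 139 144 148 148 147
  147]
 [147 149 145 146 144 140 135 132 128 126 126 124 128 131 142 148 149 149
  145]
 [149 148 147 145 142 133 125 115 109 110 115 119 127 128 134 146 149 148
  149]
 [146 149 147 140 133 121 109  99  92  88  96 111 125 127 133 145 146 148
  145]
 [149 149 146 139 128 112 106 105  96  85  82 106 120 125 134 144 147 147
  147]
 [150 149 147 136 128 116 123 119 113  94  82  98 119 127 135 143 151 146
  147]
 [148 150 145 139 125 124 128 129 118  99  90 107 120 129 139 144 146 150
  145]
 [149 147 145 139 124 121 127 126 117 103 102 115 128 135 139 145 148 146
  147]
 [148 147 146 143 135 125 121 118 112 111 119 130 138 140 141 147 150 146
  147]
 [149 149 147 144 142 132 124 121 120 124 133 140 143 144 146 149 150 149
  147]
 [149 144 148 146 147 138 136 136 133 1
[... 2754 characters left out ...]
 140 131 110  89  83
   77  76  80  88 105 124 139 145 144 145]
 [146 143 145 141 139 132 129 126 122 127 131 138 139 146 146 146 141 140
  141 145 147 148 145 146 143 143 147 145 146 147 146 147 141 128 116 106
   97  95 101 111 124 137 144 145 146 146]
 [143 143 144 144 145 140 142 139 138 139 142 146 145 146 145 143 140 141
  143 143 150 147 145 145 143 144 145 144 145 147 143 147 142 143 137 131
  123 123 125 133 139 141 144 149 147 142]]
[ 59.11047817 -18.59011359 -11.92995064]
[ 59.1006972   16.8874305  -11.89570868]
[ 541.5 -267.3   78. ] [ 71.7 -23.  221.1]
[ 508.4 -263.4   78. ] [ 70.5  10.4 221.1]
[ 529.7 -371.4   78. ] [176.5 -19.8 221. ]
[ 497.5 -368.8   78. ] [176.5  12.5 221.1]
```

Call:
arm_command(steps=[-0.003,0,-0.02,0,-0.003,0,-0.02,0,0,0,0,0,0,0,0,0])

```text
clock: 14.8
position: [525.1, -188.0, 338.4]
ee_rot: [-0.677, 0.736, 0.001, -0.0]
contact_force: [1.1, 0.9, -1.9]
gripper_width: 54.2
grasp_force: 64.2
```

```bash
cat >> h.py <<'E'
def tips(c,im,guess):
    """tip = bright core enclosed by dark ring: black-tophat-free local: peak of blurred closing residue"""
    g=cv2.resize(cv2.cvtColor(im,6),None,fx=4,fy=4,interpolation=cv2.INTER_CUBIC).astype(np.float32);out=[]
    g=cv2.GaussianBlur(g,(0,0),3)
    for u,v in guess:
        u4,v4=int(u*4+1.5),int(v*4+1.5);r=14
        a=max(v4-r,0);p=g[a:v4+r,u4-r:u4+r];out.append((p,a,u4-r))
    return out
E
python3 - <<'E'
from h import *
s=read_state();print(s["clock"],s["position"],s["ee_rot"])
c,im=snap("wrist","w6");g=cv2.cvtColor(im,6)
# predicted tips from w5 near pair
c5,_=load("w5");A=onz(c5,234.1,102.2,78);B=onz(c5,264.4,103,78);print(A,B,np.linalg.norm(A-B))
d=(B-A)/np.linalg.norm(B-A);l=np.array([d[1],-d[0],0]);l*=np.sign(-l[1])
for p in(A,B,A+120*l,B+120*l):
    u,v=proj(c,p);print(u,v);u=int(round(u));v=int(round(v));a=max(v-7,0);print(a,u-8);print(g[a:v+8,u-8:u+9])
E
```

```text
14.8 [ 525.12086487 -188.04059555  338.35020559] [-6.77355091e-01  7.35655655e-01  8.52847367e-04 -3.32616240e-04]
[ 545.11883684 -266.77938135   78.        ] [ 508.52114357 -262.83455609   78.        ] 36.8096834907316
235.93167714237364 96.22992297668195
89 228
[[147 147 148 149 146 145 146 143 145 144 145 146 147 146 147 147 150]
 [148 146 146 148 146 146 144 144 142 143 143 147 141 143 145 146 148]
 [147 147 148 149 146 147 144 143 139 137 138 141 137 136 135 143 149]
 [147 147 148 148 148 141 138 135 133 127 128 132 129 129 132 137 145]
 [145 147 148 147 146 142 135 126 117 109 110 114 122 128 128 139 145]
 [148 146 148 149 147 137 129 116 115 106  97  97 112 122 128 135 142]
 [146 146 146 147 145 138 128 118 120 117 106  88 100 115 125 133 142]
 [147 147 147 149 147 137 127 121 128 124 111  93  97 115 128 135 144]
 [146 148 146 144 145 143 129 122 126 121 111  96 106 124 135 138 144]
 [149 147 148 149 146 144 134 122 119 114 112 110 124 135 139 143 148]
 [144 147 148 146 146 144 141 132 126 120 120 127 134 137 143 144 147]
 [145 146 147 147 148 142 143 140 138 136 135 138 141 1
[... 921 characters left out ...]
7 149 147 142 132 125 120 115 115 118 128 139 144 144 144 145]
 [148 149 149 146 145 142 134 130 128 124 131 138 145 145 145 145 145]
 [147 147 150 149 150 143 144 140 141 136 141 143 145 143 145 144 144]
 [147 145 149 148 149 144 144 145 145 144 145 144 148 147 146 143 144]
 [148 147 148 147 146 145 148 147 150 147 144 146 145 146 144 142 146]
 [148 148 151 148 147 144 147 148 149 147 146 143 145 149 145 141 146]]
236.25203834299765 -8.78914328717614
0 228
[[144 146 146 ... 116 129 136]
 [144 144 145 ... 119 126 130]
 [142 147 146 ... 122 117 126]
 ...
 [ 20  18  18 ...  26  28  30]
 [ 16  10  18 ...  25  19  19]
 [ 28  23  23 ...  21  20  17]]
266.89491962726396 -7.880731170175868
0 259
[]
```

Run:
```python
from h import *
s=read_state()
for n in("w5","w6"):
    c,im=load(n);g=cv2.GaussianBlur(cv2.cvtColor(im,6),(1,5),0).astype(float);L=[];Rr=[]
    for v in range(12,88,2):
        r=g[v]
        l=next((u for u in range(236 if n=="w5" else 232,200,-1) if r[u]<95 and r[u-2]<95),None);q=next((u for u in range(272,310) if r[u]<95 and r[u+2]<95),None)
        if l: L.append(onz(c,l+(95-r[l])/(r[l+1]-r[l]),v,28)[:2])
        if q: Rr.append(onz(c,q-(95-r[q])/(r[q-1]-r[q]),v,28)[:2])
    for P in(L,Rr):
        P=np.array(P);k=np.polyfit(P[:,1],P[:,0],1);res=P[:,0]-np.polyval(k,P[:,1]);print(n,len(P),"x=%.1f at y=-320"%np.polyval(k,-320),"slope deg",np.degrees(np.arctan(k[0])).round(2),res.std().round(2))
print(R.from_quat(s["ee_rot"]).as_matrix()[:,0])
```

```text
w5 38 x=558.9 at y=-320 slope deg 6.25 0.22
w5 38 x=482.0 at y=-320 slope deg 6.1 0.18
w6 38 x=559.0 at y=-320 slope deg 6.7 0.11
w6 38 x=482.0 at y=-320 slope deg 6.03 0.2
[-8.25781191e-02 -9.96584457e-01 -5.23916973e-04]
```

Call:
arm_command(steps=[0,0,0,0.026,0.027,-0.002,0.01,0,0.03,-0.002,0.03,0,0.03,-0.002,0.035,0,0.03,-0.002,0.035,0,0.02,-0.001,0.035,0,0,0,0.035,0,0,0,0.03,0,0,0,0.02,0,0,0,0.016,0,0,0,0,0,0,0,0,0])

```text
clock: 16.35
position: [520.3, -326.0, 94.3]
ee_rot: [-0.668, 0.745, -0.001, 0.0]
contact_force: [0.3, 0.8, -2.0]
gripper_width: 53.8
grasp_force: 64.1
```

Run:
```python
from h import *
s=read_state();print(s["clock"],s["position"],R.from_quat(s["ee_rot"]).as_matrix()[:,0],s["contact_force"])
c,im=snap("wrist","w7")
M=R.from_quat(s["ee_rot"]).as_matrix()
ctr=np.array([520.2,-324.5,0])
ps=[proj(c,ctr+M@np.array([60,y,0])+[0,0,78]) for y in(-18,18)]
print("tips predicted",ps,"holes top",[proj(c,s["position"]+M@np.array([59.1,y-.85,-12])) for y in(-18,18)])
a=im[100:200,190:330,::-1];cv2.imwrite("pics/w7z.png",cv2.resize(a,None,fx=5,fy=5,interpolation=2))
```

```text
16.35 [ 520.32314992 -325.971955     94.25978221] [-1.08599259e-01 -9.94085375e-01  6.84263397e-04] [ 0.25067815  0.7912541  -1.98035027]
tips predicted [array([225.39401073, 139.58400095]), array([290.34303089, 139.59215906])] holes top [array([216.82105391, 148.2791555 ]), array([294.97134569, 148.28969795])]
```

View pics/w7z.png

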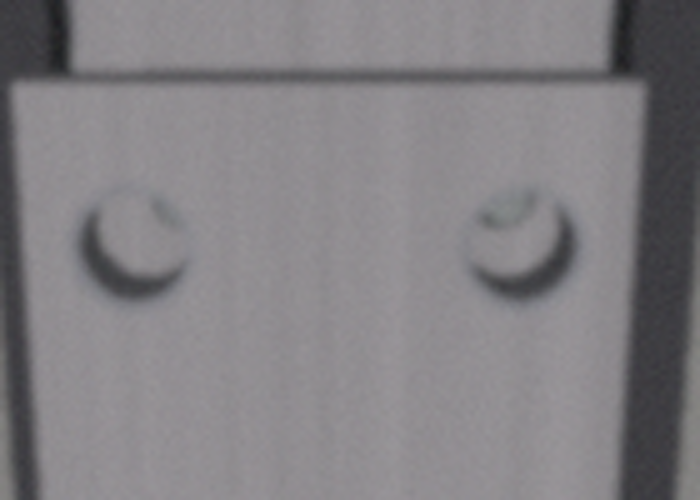

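Through the plate holes (zoom (133,240) and (520,240)) the tips show at about (175,200) and (512,200), which matches the prediction. I need a shift of about -0.6 mm in tool x and +1.6 mm in tool y, then lower gently.

Call:
arm_command(steps=[-0.0006,0.0016,0.003,0,0,0,0.004,0,0,0,0.004,0,0,0,0.004,0,0,0,0.003,0,0,0,0.002,0,0,0,0.002,0,0,0,0.002,0,0,0,0,0])

```text
clock: 17.52
position: [518.0, -324.9, 69.2]
ee_rot: [-0.668, 0.745, 0.0, -0.0]
contact_force: [0.3, 0.1, -2.0]
gripper_width: 54.1
grasp_force: 64.2
```

Call:
arm_command(steps=[0,0,0.004,0,0,0,0.004,0,0,0,0.004,0,0,0,0.004,0,0,0,0.003,0,0,0,0.002,0,0,0,0.002,0,0,0,0,0])

```text
clock: 18.52
position: [518.1, -324.9, 46.3]
ee_rot: [-0.668, 0.745, 0.0, -0.0]
contact_force: [-0.2, 0.3, -2.1]
gripper_width: 53.9
grasp_force: 64.2
```

Call:
arm_command(steps=[0,0,0.001,0,0,0,0.001,0,0,0,0.001,0,0,0,0.0005,0,0,0,0,0])

```text
clock: 19.15
position: [518.1, -324.9, 42.9]
ee_rot: [-0.668, 0.745, 0.0, -0.0]
contact_force: [0.5, 0.7, -2.7]
gripper_width: 53.9
grasp_force: 64.2
```

Call:
arm_command(steps=[0,0,0.0005,0,0,0,0.0005,0,0,0,0.0005,0,0,0,0,0])

```text
clock: 19.65
position: [518.2, -325.0, 42.0]
ee_rot: [-0.668, 0.745, -0.0, 0.0]
contact_force: [-1.6, 0.5, 3.9]
gripper_width: 54.2
grasp_force: 64.7
```

Call:
arm_command(steps=[0,0,0,0,0,0,0,0,0,0,0,0,0,0,-0.01,0,0,0,-0.03,0,0,0,-0.04,0,0,0,-0.04,0,-0.039,0.0169,-0.002,-0.023,-0.039,0.0178,-0.002,-0.023,-0.0395,0.0187,-0.001,-0.023,-0.04,0.0196,0,-0.024,-0.0401,0.0204,0,-0.024,-0.0403,0.0213,0,-0.024,-0.0405,0.0222,0,-0.024,0,0,0,0,0,0,0,0], grip=0.075)

```text
clock: 21.65
position: [392.8, -42.1, 167.2]
ee_rot: [0.727, -0.687, 0.001, -0.001]
contact_force: [-0.0, 0.3, 1.9]
gripper_width: 74.8
grasp_force: 0.0
```

Run:
```python
from h import *
s=read_state();print(s["clock"],s["position"],R.from_quat(s["ee_rot"]).as_matrix()[:,0],s["contact_force"])
c,im=snap("wrist","w8");g=cv2.GaussianBlur(cv2.cvtColor(im,6),(3,3),0)
m=cv2.Canny(g,25,60);cv2.imwrite("pics/m.png",m)
h=cv2.HoughCircles(g,cv2.HOUGH_GRADIENT,1.5,25,param1=60,param2=14,minRadius=4,maxRadius=10)
for q in h[0]:
    p=onz(c,q[0],q[1],12); print(q.round(1),p.round(1),totool(s,p).round(1))
```

```text
21.65 [392.79524993 -42.10577467 167.19687821] [ 5.67584745e-02 -9.98387926e-01 -1.54894291e-04] [-0.00651539  0.28798845  1.92661091]
[293.2  20.2   9.1] [ 367.7 -188.9   12. ] [145.1  33.7 155.1]
[  9.8 113.2   9.1] [644.8 -90.6  12. ] [  62.7 -248.6  155.7]
[363.8  42.8   9.1] [ 300.1 -174.2   12. ] [126.6 100.3 155. ]
[234.8 116.2   5.6] [ 418.2 -100.6   12. ] [ 59.8 -21.7 155.2]
[ 75.8 212.2   9.1] [594.2  15.2  12. ] [ -45.8 -204.   155.6]
[ 90.8 293.2   7.4] [591.5 125.9  12. ] [-156.5 -207.6  155.6]
[174.8 249.8   9.1] [483.9  57.3  12. ] [-94.  -96.3 155.4]
[ 41.2 314.2   9.1] [659.7 162.8  12. ] [-189.4 -277.8  155.8]
[ 96.8 174.8   9.1] [565.  -30.6  12. ] [  -1.7 -172.3  155.5]
[120.8 218.2   9.1] [544.   19.8  12. ] [ -53.2 -154.2  155.5]
[ 62.2 282.8   7.4] [624.7 112.1  12. ] [-140.8 -240.   155.7]
[128.2 245.2   7.2] [538.5  54.4  12. ] [ -88.  -150.6  155.5]
[ 18.8 257.2   9.1] [671.   78.4  12. ] [-104.5 -284.3  155.8]
[ 77.2 353.2   9.1] [622.8 227.1  12. ] [-255.7 -244.6  155.7]
[ 45.8 204.8   7.4] [626.4   8.   12. ] [ -36.7 -235.8  155.7]
[266.2  20.2   7.4] [ 3
[... 407 characters left out ...]
8.2 155.3]
[  6.8 353.2   9.1] [719.3 232.8  12. ] [-255.9 -341.3  155.9]
[128.2 276.8   9.1] [542.3  98.5  12. ] [-131.9 -156.9  155.5]
[150.8 288.8   7.4] [515.7 114.7  12. ] [-149.6 -131.4  155.5]
[308.2  41.2   5.4] [ 352.  -172.5   12. ] [127.9  48.4 155.1]
[123.8 123.8   7. ] [530.9 -86.7  12. ] [  52.4 -135.   155.5]
[476.2 329.2   5.8] [ 91.4 154.   12. ] [-212.9  290.1  154.7]
[ 56.2 249.8   5.8] [624.3  65.4  12. ] [ -94.2 -237.   155.7]
[377.2 294.8   5.8] [232.1 107.2  12. ] [-158.1  152.3  154.9]
[239.2 222.8   4.6] [409.   17.6  12. ] [-58.7 -19.3 155.2]
[35.2 96.8  5.6] [ 616.1 -108.1   12. ] [  78.6 -218.9  155.6]
[332.2  54.8   5.6] [ 328.  -162.4   12. ] [116.4  71.8 155. ]
```

Call:
arm_command(steps=[0,-0.019,0.02,-0.021,0,-0.02,0.03,0,0,0,0,0,0,0,0,0])

```text
clock: 22.2
position: [431.2, -40.3, 116.7]
ee_rot: [0.733, -0.68, -0.0, 0.0]
contact_force: [0.1, -1.4, 0.3]
gripper_width: 74.8
grasp_force: 0.0
```

Run:
```python
from h import *
s=read_state();print(s["clock"],s["position"],R.from_quat(s["ee_rot"]).as_matrix()[:,0],s["contact_force"])
c,im=snap("wrist","w9");g=cv2.GaussianBlur(cv2.cvtColor(im,6),(3,3),0)
h=cv2.HoughCircles(g,cv2.HOUGH_GRADIENT,1.5,25,param1=60,param2=14,minRadius=4,maxRadius=12)
Q=[]
for q in h[0]:
    p=onz(c,q[0],q[1],12);t=totool(s,p)
    if abs(abs(t[1])-18)<6 and abs(abs(t[0])-60)<8: print(q.round(1),p.round(1),t.round(1));Q.append(q)
c8,_=load("w8")
for p8 in((234.8,116.2),(198.8,117.8)):
    for q in Q: 
        t,e=tri(c8,p8,c,q[:2]); 
        if e<6: print("height",t.round(1),round(e,1))
```

```text
22.2 [431.19208491 -40.33831383 116.68204975] [ 7.55029689e-02 -9.97145541e-01  2.68624631e-04] [ 0.05488381 -1.36279177  0.27272722]
[234.8 122.2   6.4] [453.9 -97.9  12. ] [ 59.1 -18.3 104.7]
[278.2 123.8   7.3] [417.1 -99.5  12. ] [ 57.9  18.5 104.7]
[273.8 246.8   4.6] [409.5  18.5  12. ] [-60.3  17.2 104.7]
[237.8 246.8   5. ] [444.6  21.1  12. ] [-60.3 -18.1 104.7]
height [ 417.7 -100.7   19.3] 1.1
height [453.7 -97.8  16. ] 1.0
height [ 428.9 -111.8  147.8] 2.8
```

Call:
arm_command(steps=[-0.0005,0,0.02,0,0,0,0.03,0,0,0,0.03,0,0,0,0.02,0,0,0,0.01,0,0,0,0.005,0,0,0,0,0])

```text
clock: 23.12
position: [431.4, -39.1, 1.9]
ee_rot: [0.734, -0.679, 0.0, -0.0]
contact_force: [0.2, 0.2, 0.7]
gripper_width: 74.7
grasp_force: 0.0
```

Call:
arm_command(steps=[0,0,0.002,0,0,0,0,0])

```text
clock: 23.38
position: [431.3, -39.1, -0.3]
ee_rot: [0.734, -0.679, 0.0, -0.0]
contact_force: [-0.0, 0.5, 0.2]
gripper_width: 74.7
grasp_force: 0.0
```

Call:
arm_command(steps=[0,0,0,0,0,0,0,0,0,0,0,0,0,0,0,0], grip=0.04)

```text
clock: 23.88
position: [431.3, -39.1, 0.0]
ee_rot: [0.734, -0.679, 0.0, -0.0]
contact_force: [-0.6, 0.3, 5.5]
gripper_width: 53.7
grasp_force: 62.8
```

Call:
arm_command(steps=[0,0,-0.01,0,0,0,-0.03,0,0,0,-0.03,0,0,0,-0.03,0,0.0312,-0.0164,-0.04,0,0.0312,-0.0164,-0.04,0,0.0312,-0.0164,-0.04,0,0.0312,-0.0164,-0.04,0,0.0312,-0.0164,-0.04,0,0,0,0,0.0933,0,0,0,0.0933,0,0,0,0,0,0,0,0])

```text
clock: 25.5
position: [524.4, -188.2, 299.2]
ee_rot: [-0.668, 0.744, 0.0, -0.0]
contact_force: [-0.1, 0.3, -2.7]
gripper_width: 53.9
grasp_force: 64.3
```

Run:
```python
from h import *
s=read_state();print(s["clock"],s["position"],R.from_quat(s["ee_rot"]).as_matrix()[:,0],s["contact_force"],s["gripper_width"])
c,im=snap("wrist","w10");g=cv2.cvtColor(im,6)
def circ(im):
    G=cv2.GaussianBlur(cv2.cvtColor(im,6),(3,3),0)
    h=cv2.HoughCircles(G[120:180,180:330],cv2.HOUGH_GRADIENT,1.5,40,param1=60,param2=14,minRadius=8,maxRadius=13)
    return [] if h is None else [(q+[180,120,0]).round(1).tolist() for q in h[0]]
print("w10 holes",circ(im))
for n in("w5","w6","w7"):print(n,circ(load(n)[1][:,:,::-1].copy()))
A=np.array([545.1,-266.8,78]);B=np.array([508.5,-262.8,78])
for p in(A,B):
    u,v=np.round(proj(c,p)).astype(int);print(proj(c,p),v-8,u-9);print(g[v-8:v+9,u-9:u+10])
```

```text
25.5 [ 524.41887523 -188.19458669  299.2474045 ] [-1.07997083e-01 -9.94151190e-01 -2.04659100e-04] [-0.09388418  0.26913045 -2.71371556] 53.904418713914374
w10 holes [[294.8, 146.2, 10.1], [216.8, 146.2, 10.2]]
w5 [[293.2, 149.2, 10.4], [216.8, 147.8, 11.4]]
w6 [[293.2, 149.2, 10.4], [216.8, 147.8, 11.4]]
w7 [[216.8, 147.8, 11.6], [294.8, 149.2, 10.4]]
[231.97737334  97.73918368] 90 223
[[141 145 147 145 144 146 146 146 144 144 145 145 145 144 144 142 145 145
  145]
 [144 144 143 145 146 146 143 147 144 141 143 144 145 145 143 143 144 143
  142]
 [140 142 145 145 145 148 143 145 145 142 142 139 139 140 144 144 143 145
  140]
 [141 144 143 142 143 145 146 143 137 133 127 128 128 134 139 141 141 142
  142]
 [144 144 143 146 143 144 144 139 128 114 108 107 106 117 130 136 142 142
  142]
 [141 145 143 143 143 146 140 130 117 105 100  89  88  95 114 132 139 145
  144]
 [142 141 143 142 145 145 138 124 112 116 111 102  85  83  99 123 136 142
  141]
 [142 144 144 145 146 143 136 123 116 122 125 113  94  83  98 120 136 141
  142]
 [141 145 143 142 145 144 138 123 124 126 128 114  92  88 105 
[... 1380 characters left out ...]
 108 113 123 124 110 103 115 132 139 141 143
  142]
 [144 142 142 142 138 132 120 113 110 120 115 106 103 119 134 140 139 141
  140]
 [140 142 144 144 141 139 130 117 111 108 104 100 109 127 134 143 141 142
  142]
 [142 142 143 144 142 141 136 127 120 116 109 114 122 131 138 142 143 141
  139]
 [143 145 143 145 143 143 141 137 132 126 126 130 134 141 142 142 142 144
  141]
 [144 144 141 141 143 143 143 142 139 139 138 138 142 142 142 141 142 142
  142]
 [144 144 142 143 144 143 144 147 143 143 146 143 142 142 142 140 143 144
  141]
 [145 141 145 142 141 143 144 146 145 146 146 145 142 140 141 143 140 142
  139]
 [142 142 144 143 144 142 144 144 146 145 143 145 142 143 141 144 141 139
  141]]
```

Call:
arm_command(steps=[0.0257,-0.0016,0.01,0,0.03,-0.002,0.025,0,0.03,-0.002,0.03,0,0.03,-0.002,0.035,0,0.02,-0.001,0.035,0,0,0,0.035,0,0,0,0.02,0,0,0,0.015,0,0,0,0,0,0,0,0,0])

```text
clock: 26.8
position: [519.3, -324.4, 95.5]
ee_rot: [-0.668, 0.745, -0.001, 0.0]
contact_force: [-0.2, -0.7, -2.3]
gripper_width: 53.9
grasp_force: 64.3
```

Run:
```python
from h import *
P=[];
for i in range(4):
    s=read_state();P.append(s["position"]);c,im=snap("wrist","w11")
s=read_state();p=np.mean(P,0);print(s["clock"],np.round(P,1).tolist(),R.from_quat(s["ee_rot"]).as_matrix()[:,0])
print("to go tool",R.from_quat(s["ee_rot"]).as_matrix().T@(np.array([518.3,-324.0,p[2]])-p))
G=cv2.cvtColor(im,6)
M=R.from_quat(s["ee_rot"]).as_matrix()
# bottoms of holes as seen and tip predictions
for y in(-18,18): print("tip",proj(c,np.array([520.2,-324.5,78])+M@[60,y,0]).round(1),"hole axis at 78",proj(c,p+M@[60.1,y-.85,p[2]-78]).round(1))
print(G[134:158:2,206:230]);print(G[134:158:2,282:308])
```

```text
27.0 [[519.3, -324.4, 95.5], [519.4, -324.4, 95.7], [519.3, -324.4, 95.7], [519.2, -324.3, 95.6]] [-1.09125515e-01 -9.94027881e-01  4.39662855e-04]
to go tool [-0.28543803  1.05110408 -0.00202701]
tip [223.2 136.5] hole axis at 78 [223.2 136.3]
tip [287.8 136.5] hole axis at 78 [287.8 136.3]
[[138 138 137 138 132 133 129 130 130 130 134 132 135 135 138 139 138 142
  142 140 142 141 140 140]
 [140 136 135 132 129 129 129 133 133 137 133 132 125 124 130 131 136 137
  141 140 140 140 142 141]
 [136 128 124 119 120 129 136 141 140 140 141 137 127 121 124 129 129 134
  131 133 136 138 139 140]
 [127 116 105  95 110 129 137 141 144 140 138 142 138 130 126 124 125 125
  125 128 131 136 137 141]
 [118  96  82  87 113 133 139 138 142 141 138 142 143 140 139 133 127 123
  121 120 122 134 132 137]
 [109  84  66  82 108 130 138 140 141 139 140 142 141 141 143 140 142 143
  140 141 140 137 134 136]
 [103  78  63  68  87 114 130 139 142 143 141 144 142 144 144 142 141 144
  144 143 141 138 136 137]
 [110  84  68  65  70  85 109 126 136 141 141 141 143 143 143 144 140 143
  145 143 140 136 134 135]
[... 1014 characters left out ...]
36 135 134
  136 123 103  78  77  98 116 128]
 [132 129 133 137 141 141 142 144 144 145 146 145 141 142 139 138 136 137
  131 113  85  69  67  86 110 124]
 [133 128 132 136 138 141 143 144 142 143 143 143 143 142 137 139 134 124
  110  85  69  67  69  94 114 127]
 [132 129 127 125 130 134 138 140 143 144 144 145 140 138 133 126 113  94
   76  65  64  69  85 103 121 132]
 [137 131 125 109  99 100 107 117 123 125 125 125 115 107  98  83  76  68
   59  64  69  84 104 120 130 132]
 [135 136 131 124 116 103  87  76  72  74  76  72  72  67  65  64  64  68
   66  78  97 115 124 132 133 137]
 [139 137 136 133 131 124 116 106  95  85  79  76  76  73  78  82  87  92
  105 117 124 132 135 138 138 136]]
```

Call:
arm_command(steps=[-0.0002,0.0005,0.003,0,0,0,0.004,0,0,0,0.004,0,0,0,0.004,0,0,0,0.003,0,0,0,0.002,0,0,0,0.002,0,0,0,0.002,0,0,0,0,0])

```text
clock: 28.12
position: [518.2, -324.0, 70.4]
ee_rot: [-0.667, 0.745, -0.0, 0.0]
contact_force: [-0.0, 0.3, -1.9]
gripper_width: 54.0
grasp_force: 64.3
```

In, with no side load. Continuing to the seat (expected TCP z of about 54).

Call:
arm_command(steps=[0,0,0.003,0,0,0,0.003,0,0,0,0.003,0,0,0,0.002,0,0,0,0.001,0,0,0,0.001,0,0,0,0.001,0,0,0,0,0])

```text
clock: 29.12
position: [518.2, -324.0, 56.5]
ee_rot: [-0.667, 0.745, -0.0, 0.0]
contact_force: [1.2, -0.5, -1.2]
gripper_width: 54.0
grasp_force: 64.4
```

Call:
arm_command(steps=[0,0,0.0007,0,0,0,0.0007,0,0,0,0.0005,0,0,0,0.0004,0,0,0,0,0])

```text
clock: 29.75
position: [518.2, -324.0, 54.2]
ee_rot: [-0.667, 0.745, -0.0, 0.0]
contact_force: [1.7, -1.7, -1.0]
gripper_width: 53.9
grasp_force: 64.4
```

Call:
arm_command(steps=[0,0,0.0004,0,0,0,0.0004,0,0,0,0,0])

```text
clock: 30.12
position: [518.2, -324.0, 54.0]
ee_rot: [-0.667, 0.745, -0.0, 0.0]
contact_force: [-0.7, 0.1, 4.8]
gripper_width: 54.0
grasp_force: 65.0
```

Call:
arm_command(steps=[0,0,0,0,0,0,0,0,0,0,0,0,0,0,-0.01,0,0,0,-0.02,0,0,0,-0.03,0,0,0,-0.04,0,0,0,-0.04,0,-0.03,0,-0.03,0,-0.05,0,0,0,-0.05,0,0,0,0,0,0,0,0,0,0,0], grip=0.075)

```text
clock: 31.75
position: [532.4, -194.7, 223.9]
ee_rot: [-0.668, 0.745, -0.0, 0.0]
contact_force: [0.6, 0.0, -0.6]
gripper_width: 75.1
grasp_force: 0.0
```

Run:
```python
from h import *
s=read_state();print(s["clock"],s["position"],s["contact_force"])
c,im=snap("wrist","w12");g=cv2.GaussianBlur(cv2.cvtColor(im,6),(3,3),0).astype(float)
M=R.from_quat(s["ee_rot"]).as_matrix();x,y=M[:2,0],M[:2,1];ctr=np.array([519.5,-324.3])
# end-edge (robot's -x tool end) & side profiles at predicted cover-top outline z=66
for a,b in((-75,0),(-75,20),(-40,-28),(-40,28),(40,-28),(40,28)):
    q=[]
    for d in np.arange(-8,8.1,1):
        aa,bb=(a+d,b) if a==-75 else (a,b+d)
        u,v=proj(c,[*(ctr+aa*x+bb*y),66])
        q.append(int(g[int(round(v)),int(round(u))]) if 0<=v<384 and 0<=u<512 else -1)
    print(a,b,q)
s,im=snap("scene","s3");u,v=proj(s,[520,-324,66]).astype(int)
```

```text
31.75 [ 532.3741466  -194.65728588  223.94269364] [ 0.60062466  0.04698849 -0.59066597]
-75 0 [41, 41, 43, 52, 77, 109, 135, 147, 150, 150, 149, 149, 150, 149, 149, 150, 150]
-75 20 [43, 44, 44, 51, 75, 106, 132, 145, 151, 153, 153, 153, 154, 154, 153, 152, 148]
-40 -28 [56, 79, 112, 137, 149, 152, 152, 152, 152, 154, 156, 157, 157, 156, 154, 154, 154]
-40 28 [154, 155, 155, 154, 155, 154, 153, 153, 153, 153, 153, 150, 139, 114, 80, 55, 50]
40 -28 [-1, -1, -1, -1, -1, -1, -1, -1, -1, -1, -1, -1, -1, -1, -1, -1, -1]
40 28 [-1, -1, -1, -1, -1, -1, -1, -1, -1, -1, -1, -1, -1, -1, -1, -1, -1]
```

```bash
python3 -c "
from bench import *
print(job_done())"
```

```text
the job is handed in; nothing more can be done
None
```

The job is handed in at about 32 s: the window plate sits on the collars and the cover on top of it. Contact force stayed around 8 N or less and the gripper was clear of everything. Both seatings were judged from gripper height (42.0 and 54.0 mm) and contact force, with no final picture viewed.

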